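# Level the rocking display tray at the craft stall

## Task

Hang the wooden straddling gnome over the end handle at the raised end of the rocking tray, one leg on each side of the handle. Then, without lifting it off the tray, slide the cast pumpkin along its lane from the low half over to the raised half until the tray balances level, and leave everything at rest. Do not disturb the crock and the little house on the tray, nor the mug on the table.

Things in the scene. Friction and masses are not known exactly. Their poses are not given: they have to be found in the camera images.
- tray (a joint): Tray tilt (rad) about its middle. 0 = level; positive = +y end (handle_a) up; stops at +-0.10, starts on one. The springy pivot pulls weakly to level: near balance it floats between the stops, changing 0.02 to 0.03 rad per 10 mm of cast pumpkin travel. Pushing the pumpkin falsifies the reading; back off and wait half a second.
- tray_mid (a point): Middle of the light-wood tray, on deck and hinge axis, 85 mm above table; tilts with it: y along its length, x across (away from robot), z up. Tray 216 (x) x 360 (y); walls 8 thick, 12 above deck, all round and along the middle: two lanes 96 wide, centred at x = -52 (near: cast pumpkin) and +52 (far: crock, house). Halves y<0, y>0 are the two sides of the balance. Its stand is fixed.
- handle_a (a point): Middle of the top of the handle at the tray's +y end: horizontal wooden bar along the tray's x, 200 mm long (middle 170 mm free), 22 mm wide, 18 mm thick, top 16 mm above deck, centre line 225 mm from tray middle, 34 mm gap between it and the tray's end. Axes as tray_mid.
- handle_b (a point): The same for the handle at the tray's -y end. Axes as tray_mid.
- gnome: Light-wood gnome with dark wooden hat, 135 mm tall, 0.14 kg, stands on the table on two legs. Origin on the ground between them, z up. Legs 60 (x) x 12 (y), 50 high, 34 mm gap between them along y; saddle plate 60 x 58 from 50 to 68 height; square body 42 x 42 from 68 to 108 (grip here); hat 48 dia at brim. Hung up, its x (either way) lies along the handle, saddle on the bar.
- gnome_fork (a point): Centre of the underside of the gnome's saddle plate, 50 mm above the gnome's origin. Axes as the gnome.
- cast_pumpkin: Round grey cast-concrete pumpkin, 90 mm diameter, 55 mm high (upright sides from 12 to 40 mm height; a 7 mm stem stub on top), about 0.42 kg, mass uncertain. Too wide to grip. It stands in the tray's near lane, in the low half, with 3 mm play to each lane wall. Origin: centre of its underside.
- crock: Squat lidded stoneware crock, 84 mm diameter, 74 mm high, about 0.7 kg, in the far lane of the low half, beside the cast pumpkin. Origin: centre of its underside. Stays where it is.
- house: Little wooden house, 60 x 60 mm, about 75 mm high with its pitched roof, 0.15 kg, in the far lane of the raised half. Origin: centre of its underside. Stays where it is.
- mug: White mug, 80 mm diameter, 90 mm high, on the table at one end of the tray (the gnome stands at the other). Origin: centre of its underside. Bystander.

How it is judged:
By the outcome, as a careful person would: the job done as asked, in the order asked, and still so for the second after the job is handed in, with the robot touching nothing.
It also fails if it takes over 67 s, if anything falls off the work surface, if the arm or the gripper's body presses on something with over 40 N, if the wrist force passes 120 N, or if a joint passes its speed limit or range.

## Robot

A 7-joint arm with a two-finger parallel gripper is mounted at the origin on the work surface. World frame = base frame: x ahead of the robot, y to its left, z up, the work surface at z = 0. Lengths are in m, angles in rad, forces in N, time in s.
With the tool pointing down it reaches from about 0.4 to 0.85 m from the base axis. Payload 10.4 kg.
Tool frame: the origin (TCP) lies midway between the tips of the shut fingers; the grasp point (between the pads) lies 19 mm behind it; z points along the fingers, y is the line along which they close (so a half turn about z gives the same grasp; the last joint's range is limited). The gripper opens to 85 mm and grips with 20 to 120 N. Pads are 22 mm wide; open, the fingers measure 114 mm over their backs; the gripper's body (76 mm by 85 mm) begins 54 mm behind the grasp point. The pads swing forward as they close: fully open they stand 13 mm farther back than shut.
Start: joints at [-0.023, 0.332, -0.065, 1.46, 0.022, 1.35, -0.088], TCP at [0.625, 0, 0.231] pointing down, gripper open.
Joint ranges: [-2.6, 2.6], [-0.5, 2.12], [-1.47, 1.34], [0.16, 2.42], [-1.27, 4.41], [0.06, 2.06], [-2.6, 2.6]. Speed limits (rad/s): [2.22, 2.22, 2.79, 2.79, 3.14, 3.14, 3.14].

## Interface

Orientations are given as [roll, pitch, yaw] about the fixed x, y, z axes, in that order (R = Rz(yaw) Ry(pitch) Rx(roll)).
In Python, from plant import bot, viewer gives the robot as it stands. The module is installed in compiled form; this text tells all that it offers.
- The arm moves only by the tool send_rows, never from a script. Its argument "targets" is a list of rows, each an object of numbers: "wx", "wy", "wz": the turn, a rotation vector about the tool's x, y, z in rad; "tx", "ty", "tz": the shift along the tool's x, y, z in m; "hand": the closure in counts, from 0 (fully open) to 255 (shut). A call has 1 to 20 rows; each row is the pose to reach, as a shift and turn from the pose commanded when the call began, along the tool's axes at that moment; what a row does not reach only later rows make up. A row lasts 1/8 s, in which the tool goes at most 62.5 mm and 10.7 degrees, less where a joint would pass 70% of its speed; a pose out of reach is approached as far as the arm can. A call with a gripper value outside its range is refused whole. The fingers move at their own pace and stop on an object; "force" is the grip in N (left out, the last holds). Time passes only in rows, so rows that repeat a pose let the fingers close. It gives the time, the measured TCP pose, the force, the opening and the grip force at its end, in the units of the state.
- bot.state(): the state, without advancing time (a new reading comes with each control period).
- viewer.camera(name): name is "scene" or "side" or "wrist"; returns a dict with "frame" (420x560x3 uint8, red, green, blue), "intrinsics" (3x3 intrinsics, pixels), "xyz" and "rotation" of the camera in the world; the wrist camera has in their place "mount" (4x4, takes a point from camera to tool coordinates, whose origin is the TCP and whose axes are the flange's). Camera axes: x right, y up, looking along -z (the intrinsics and any distortion apply to the point x, -y, -z); pixel columns grow to the right and rows downward; lengths in m; the calibration is good to about 2 mm. A picture is of the moment at which its call begins: read the wrist's pose just before it. There is no depth.
- bot.hand_in(): hands the job in; it is judged then, once.
The state is a dict: "clock": time; "qpos": joint angles; "qvel": joint speeds; "effort": joint torques, N m; "tool_pos": TCP position; "tcp_rot": TCP orientation; "force": force on the tool from outside, world axes, zero at the start; "ft_torque": the same for the moment, N m; "gripper_width": opening from 0.0 (shut) to 1.0 (fully open); "grasp_force": force on a finger pad.
Only numpy, scipy, OpenCV 4.12 (cv2) and the standard library are available. Lean on these libraries where they do the work, as an engineer would, in place of code of your own. Each camera call takes 0.05 s, during which the arm holds its last target. There are 200 camera calls.

## Working session

There is one attempt and no reset: what is moved stays moved. The work goes in short steps, Python scripts to look and compute and a tool call to move; the robot and the scene stay as the last step left them, time stands still between calls to the robot, and variables do not carry over. Pictures are saved under pics/ and viewed, at most 10 in all, crops included, and the job is handed in when it is done.

Besides the shell and the picture viewer there is one more tool, called after "Request:" as a command line: name --argument value ..., lists and objects as JSON in quotes. send_rows: Moves the arm, as the interface text tells. Its arguments: {"type":"object","properties":{"targets":{"type":"array"},"force":{"type":"number"}},"required":["targets"]}

```bash
mkdir -p pics; python3 - <<'E'
from plant import bot, viewer
import cv2, numpy as np, pickle
s=bot.state(); print({k:np.round(v,3).tolist() for k,v in s.items()})
d={}
for n in ("scene","side","wrist"):
    c=viewer.camera(n); d[n]=c; 
    print(n,{k:np.round(v,4).tolist() for k,v in c.items() if k!="frame"})
pickle.dump((s,d),open("first.pkl","wb"))
for n in d: cv2.imwrite(f"pics/{n}0.png",d[n]["frame"][:,:,::-1])
E
```

```text
{'clock': 0.0, 'qpos': [-0.023, 0.333, -0.065, 1.461, 0.022, 1.35, -0.088], 'qvel': [0.0, -0.002, -0.001, -0.0, 0.001, -0.001, 0.0], 'effort': [0.0, -62.545, 0.05, -39.161, 0.016, 0.01, -0.0], 'tool_pos': [0.625, 0.0, 0.231], 'tcp_rot': [-3.14, 0.0, 1.571], 'force': [0.426, -0.971, -0.395], 'ft_torque': [-0.019, -0.001, -0.011], 'grasp_force': 0.0, 'gripper_width': 1.003}
scene {'intrinsics': [[455.083, 0.0, 274.6604], [0.0, 455.083, 210.9682], [0.0, 0.0, 1.0]], 'xyz': [1.179, -0.4608, 0.8303], 'rotation': [0.8093, -0.0003, 0.9262]}
side {'intrinsics': [[432.1341, 0.0, 279.7664], [0.0, 432.1341, 210.2285], [0.0, 0.0, 1.0]], 'xyz': [0.0769, -0.7565, 0.7874], 'rotation': [0.9103, 0.0175, -0.5829]}
wrist {'intrinsics': [[345.4592, 0.0, 276.3865], [0.0, 345.4592, 206.1328], [0.0, 0.0, 1.0]], 'mount': [[-0.0008, 0.9463, 0.3234, 0.0833], [1.0, 0.0008, 0.0001, 0.0004], [-0.0002, 0.3234, -0.9463, -0.1418], [0.0, 0.0, 0.0, 1.0]]}
```

View pics/scene0.png

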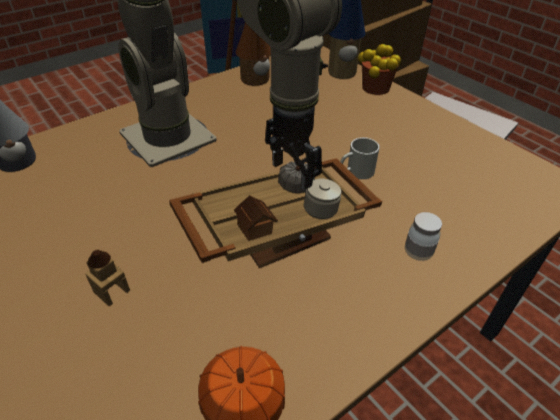

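View pics/side0.png

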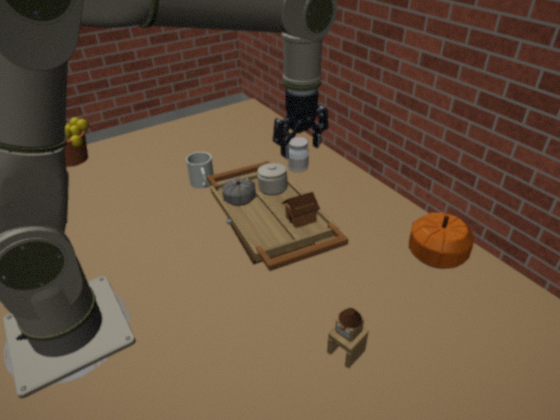

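View pics/wrist0.png

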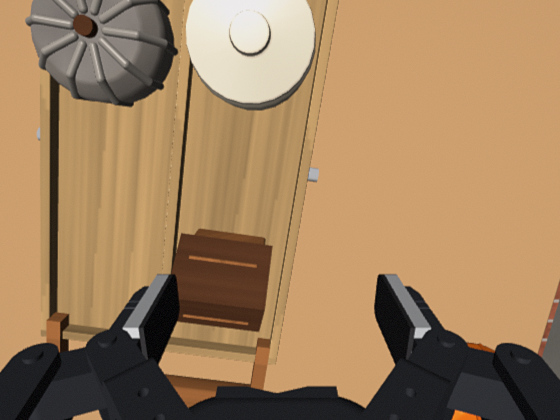

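The tray's raised end is −y (house side, handle_b). The pumpkin and crock sit on the +y half, the gnome stands at about scene (105,270) / side (349,335), and the hinge pins show at wrist (40,134) and (313,175).

```bash
cat > h.py <<'E'
import numpy as np, cv2, pickle
from scipy.spatial.transform import Rotation as R
def rpy(a): return R.from_euler('xyz',a).as_matrix()
def pose(c,s=None):
    if 'mount' in c:
        M=c['mount']; T=rpy(s['tcp_rot']); return np.array(s['tool_pos'])+T@M[:3,3], T@M[:3,:3]
    return np.array(c['xyz']), rpy(c['rotation'])
def ray(c,px,s=None):
    o,Q=pose(c,s); v=np.linalg.inv(c['intrinsics'])@[px[0],px[1],1]
    d=Q@(v*[1,-1,-1]); return o,d/np.linalg.norm(d)
def plane(c,px,z,s=None):
    o,d=ray(c,px,s); return o+d*(z-o[2])/d[2]
def tri(rs):
    A=np.zeros((3,3));b=np.zeros(3)
    for o,d in rs:
        P=np.eye(3)-np.outer(d,d);A+=P;b+=P@o
    p=np.linalg.solve(A,b); return p,[np.linalg.norm((np.eye(3)-np.outer(d,d))@(p-o)) for o,d in rs]
def proj(c,p,s=None):
    o,Q=pose(c,s); v=(Q.T@(np.asarray(p)-o))*[1,-1,-1]; u=c['intrinsics']@v; return u[:2]/u[2]
E
python3 - <<'E'
from h import *
np.set_printoptions(precision=4,suppress=True)
s,d=pickle.load(open('first.pkl','rb')); S,D,W=d['scene'],d['side'],d['wrist']
print('hat',tri([ray(S,(98,251)),ray(D,(350,312))]))
print('pins',plane(W,(40,134),.085,s),plane(W,(313,175),.085,s))
print('stem',tri([ray(W,(86,26),s),ray(D,(238,183))]))
print('divider',plane(W,(182,130),.095,s),plane(W,(172,230),.1,s))
a=plane
print('handle b ends side', plane(D,(262,258),.122),plane(D,(345,238),.122))
print('handle b ends scene', plane(S,(173,208),.122),plane(S,(207,250),.122))
f=lambda c,x0,y0,w,h:cv2.resize(c['frame'][y0:y0+h,x0:x0+w,::-1],(400,300),interpolation=cv2.INTER_CUBIC)
m=np.vstack([np.hstack([f(S,60,230,100,75),f(D,310,295,100,75)]),np.hstack([f(S,160,160,160,120),f(D,230,180,128,96)])])
cv2.imwrite('pics/crops.png',m)
E
```

```text
hat (array([ 0.47  , -0.38  ,  0.1292]), [np.float64(0.001444694270570049), np.float64(0.0014446942705701356)])
pins [0.4307 0.0477 0.085 ] [0.656  0.0131 0.085 ]
stem (array([0.5056, 0.1201, 0.1309]), [np.float64(0.00017712300971913826), np.float64(0.00017712300971899514)])
divider [0.5503 0.052  0.095 ] [ 0.5356 -0.0313  0.1   ]
handle b ends side [ 0.4123 -0.1557  0.122 ] [ 0.6051 -0.208   0.122 ]
handle b ends scene [ 0.4386 -0.1929  0.122 ] [ 0.5946 -0.1964  0.122 ]
```

View pics/crops.png

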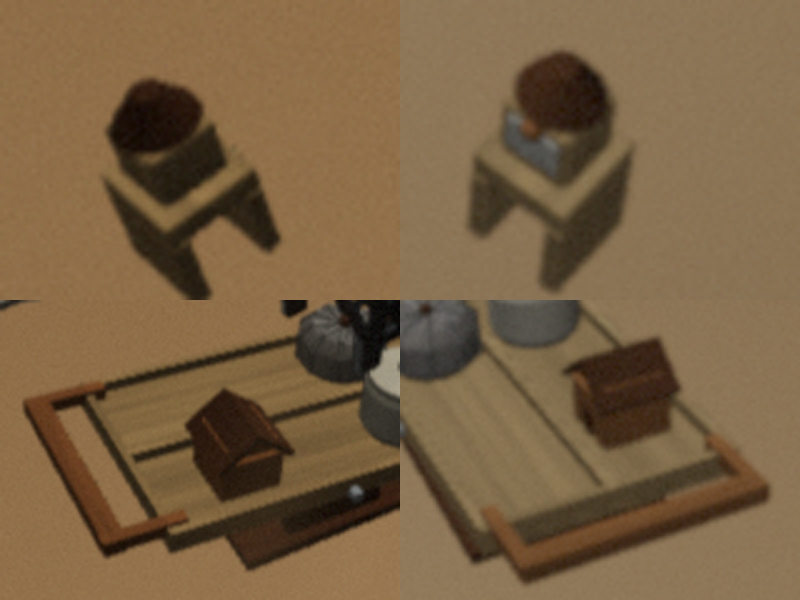

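Gnome plate corners: scene ≈(86,274),(101,288); handle_b outer corners: scene ≈(170,201),(203,258). I'll move to look at both with the wrist camera.

Request:
send_rows --targets '[{"tx": -0.33,"ty": -0.135,"tz": -0.12,"hand": 0},{"tx": -0.33,"ty": -0.135,"tz": -0.12,"hand": 0},{"tx": -0.33,"ty": -0.135,"tz": -0.12,"hand": 0},{"tx": -0.33,"ty": -0.135,"tz": -0.12,"hand": 0},{"tx": -0.33,"ty": -0.135,"tz": -0.12,"hand": 0},{"tx": -0.33,"ty": -0.135,"tz": -0.12,"hand": 0},{"tx": -0.33,"ty": -0.135,"tz": -0.12,"hand": 0},{"tx": -0.33,"ty": -0.135,"tz": -0.12,"hand": 0},{"tx": -0.33,"ty": -0.135,"tz": -0.12,"hand": 0},{"tx": -0.33,"ty": -0.135,"tz": -0.12,"hand": 0}]'

```text
invalid input at $.targets[0]: expected keys wx, wy, wz, tx, ty, tz, hand
```

```bash
python3 - <<'E'
from plant import bot, viewer
from h import *
s=bot.state(); c=viewer.camera('wrist'); sc=viewer.camera('scene')
pickle.dump((s,c,sc),open('v1.pkl','wb')); print(s['clock'],s['tool_pos'],s['tcp_rot'])
cv2.imwrite('pics/v1.png',cv2.resize(c['frame'][:,:,::-1],(800,600),interpolation=cv2.INTER_CUBIC))
E
```

```text
0.15 [6.24749062e-01 2.10679556e-05 2.30737288e-01] [-3.14060788e+00 -3.30500849e-06  1.57079412e+00]
```

View pics/v1.png

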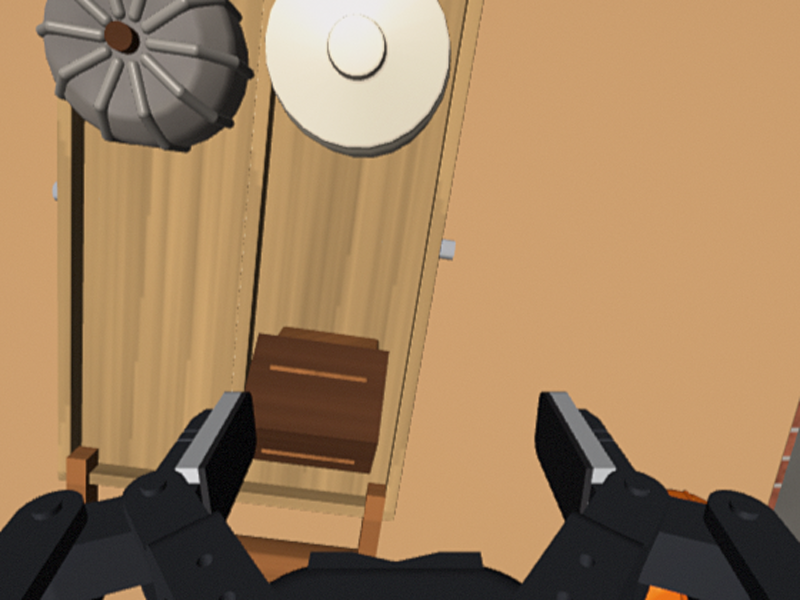

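The move was refused because every key is required, so this is the same view as before. I'll resend it with all keys.

Request:
send_rows --targets '[{"wx": 0,"wy": 0,"wz": 0,"tx": -0.33,"ty": -0.135,"tz": -0.12,"hand": 0},{"wx": 0,"wy": 0,"wz": 0,"tx": -0.33,"ty": -0.135,"tz": -0.12,"hand": 0},{"wx": 0,"wy": 0,"wz": 0,"tx": -0.33,"ty": -0.135,"tz": -0.12,"hand": 0},{"wx": 0,"wy": 0,"wz": 0,"tx": -0.33,"ty": -0.135,"tz": -0.12,"hand": 0},{"wx": 0,"wy": 0,"wz": 0,"tx": -0.33,"ty": -0.135,"tz": -0.12,"hand": 0},{"wx": 0,"wy": 0,"wz": 0,"tx": -0.33,"ty": -0.135,"tz": -0.12,"hand": 0},{"wx": 0,"wy": 0,"wz": 0,"tx": -0.33,"ty": -0.135,"tz": -0.12,"hand": 0},{"wx": 0,"wy": 0,"wz": 0,"tx": -0.33,"ty": -0.135,"tz": -0.12,"hand": 0},{"wx": 0,"wy": 0,"wz": 0,"tx": -0.33,"ty": -0.135,"tz": -0.12,"hand": 0}]'

```text
clock: 1.38
tool_pos: [0.4907, -0.3284, 0.3507]
tcp_rot: [-3.141, -0.001, 1.573]
force: [0.6, -0.3, -0.7]
gripper_width: 1.0
grasp_force: 0.0
```

```bash
python3 - <<'E'
from plant import bot, viewer
from h import *
s=bot.state(); c=viewer.camera('wrist'); sc=viewer.camera('scene')
pickle.dump((s,c,sc),open('v1.pkl','wb')); print(s['clock'],s['tool_pos'],s['tcp_rot'])
cv2.imwrite('pics/v1b.png',cv2.resize(c['frame'][:,:,::-1],(800,600),interpolation=cv2.INTER_CUBIC))
E
```

```text
1.375 [ 0.4907484  -0.3283558   0.35071113] [-3.14105624e+00 -1.01023541e-03  1.57327221e+00]
```

View pics/v1b.png

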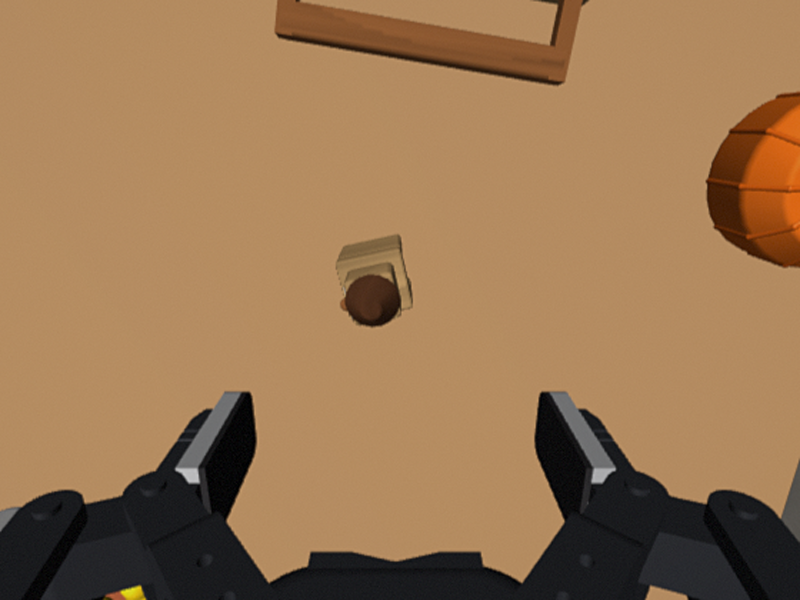

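Wrist view shows gnome plate at (×1/1.43) ≈(263,193) and handle_b's outer edge from (194,27) to (393,58). One zoom for exact corners.

```bash
python3 - <<'E'
from h import *
np.set_printoptions(precision=4,suppress=True)
s,d=pickle.load(open('first.pkl','rb')); S,D=d['scene'],d['side']
s1,c,sc=pickle.load(open('v1.pkl','rb'))
for n,cam,P in(('scene',S,[(85.75,274.5),(101.25,288),(125,273)]),('side',D,[(329.5,333),(350,350.5),(368,331.25)])):
    p=np.array([plane(cam,q,.068) for q in P]); e=np.diff(p[:,:2],axis=0); print(n,p[:,:2].tolist(),np.linalg.norm(e,axis=1),np.degrees(np.arctan2(e[:,1],e[:,0])),'mid',(p[0]+p[2])/2)
print('handle scene',tri([ray(S,(170,200.8)),ray(D,(270,266.4))]),tri([ray(S,(203.2,258)),ray(D,(347.8,240.2))]))
f=c['frame'];hsv=cv2.cvtColor(f,cv2.COLOR_RGB2HSV)
m=((hsv[...,2]<110)&(hsv[...,1]>90)).astype(np.uint8); m[:150]=0;m[260:]=0;m[:,:220]=0;m[:,310:]=0
k=max(cv2.findContours(m,0,2)[0],key=cv2.contourArea);(u,v),r=cv2.minEnclosingCircle(k);print('hat',u,v,r,plane(c,(u,v),.110,s1))
a=cv2.resize(f[0:66,180:420,::-1],(800,220),interpolation=cv2.INTER_CUBIC)
b=cv2.resize(f[155:240,220:310,::-1],(400,378),interpolation=cv2.INTER_CUBIC)
o=np.zeros((600,800,3),np.uint8);o[:220]=a;o[222:,:400]=b;cv2.imwrite('pics/z1.png',o)
E
```

```text
scene [[0.4554496866126677, -0.4170562969877487], [0.50911367495674, -0.40420329752090806], [0.5015726824298542, -0.34896602419086403]] [0.0552 0.0557] [13.4691 97.774 ] mid [ 0.4785 -0.383   0.068 ]
side [[0.4389195271184034, -0.3637000702106957], [0.44629857966336467, -0.4168385471745999], [0.5046769227821667, -0.4032629205063316]] [0.0536 0.0599] [-82.0942  13.0912] mid [ 0.4718 -0.3835  0.068 ]
handle scene (array([ 0.413 , -0.1872,  0.1221]), [np.float64(0.00021221446104050957), np.float64(0.00021221446104053627)]) (array([ 0.6075, -0.2141,  0.1196]), [np.float64(0.0011367865349000666), np.float64(0.0011367865349000983)])
hat 261.5 205.5 23.505416870117188 [ 0.4737 -0.3748  0.11  ]
```

View pics/z1.png

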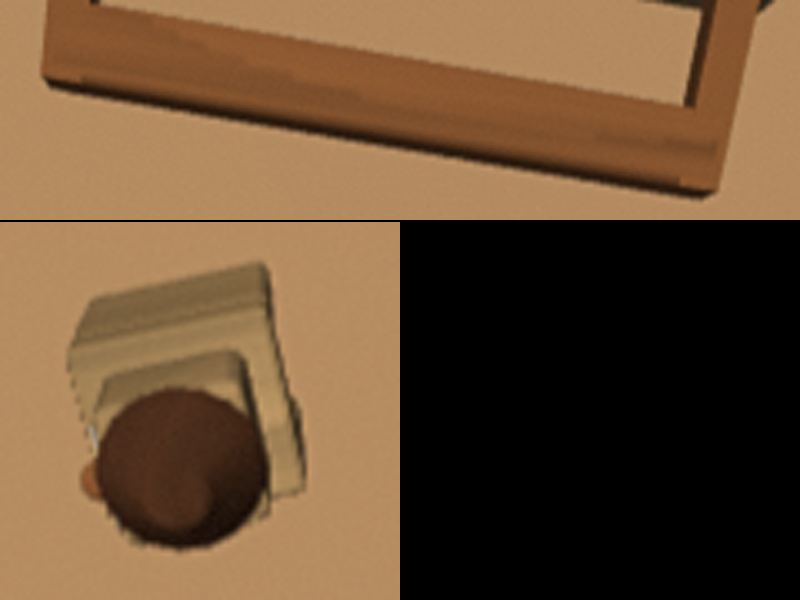

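```bash
python3 - <<'E'
from h import *
np.set_printoptions(precision=4,suppress=True)
s1,c,sc=pickle.load(open('v1.pkl','rb'))
P=np.array([plane(c,q,.068,s1)[:2] for q in [(236.2,182.7),(279.6,173.7),(288.2,215.3)]]);e=np.diff(P,axis=0)
print(P,np.linalg.norm(e,axis=1),np.degrees(np.arctan2(e[:,1],e[:,0])),'mid',(P[0]+P[2])/2)
print('hat',plane(c,(261,210.4),.110,s1))
o=[plane(c,q,.1245,s1) for q in [(193.5,22.5),(394.5,56.4)]];i=[plane(c,q,.1223,s1) for q in [(208.5,2.4),(387,31.5)]]
print(o,i); e=o[1]-o[0];print(np.linalg.norm(e),np.arctan2(e[1],e[0]),'omid',(o[0]+o[1])/2); f=i[1]-i[0];print(np.arctan2(f[1],f[0]))
n=np.array([-e[1],e[0]])/np.linalg.norm(e[:2]); print('width',[(q[:2]-o[0][:2])@n for q in i])
print('centre',((o[0]+o[1])/2)[:2]+.011*n)
print(s1['tool_pos'])
E
```

```text
[[ 0.44   -0.3585]
 [ 0.495  -0.3468]
 [ 0.5066 -0.4025]] [0.0563 0.057 ] [ 12.0954 -78.3198] mid [ 0.4733 -0.3805]
hat [ 0.473  -0.3809  0.11  ]
[array([ 0.4117, -0.1859,  0.1245]), array([ 0.6066, -0.2153,  0.1245])] [array([ 0.4267, -0.1685,  0.1223]), array([ 0.5976, -0.193 ,  0.1223])]
0.19711484165993334 -0.1498094359596628 omid [ 0.5092 -0.2006  0.1245]
-0.14209033640180327
width [np.float64(0.019374015329918504), np.float64(0.0207067725954537)]
centre [ 0.5108 -0.1897]
[ 0.4907 -0.3284  0.3507]
```

Request:
send_rows --targets '[{"wx": 0,"wy": 0,"wz": -0.215,"tx": -0.051,"ty": -0.017,"tz": 0.12,"hand": 0},{"wx": 0,"wy": 0,"wz": -0.215,"tx": -0.051,"ty": -0.017,"tz": 0.12,"hand": 0},{"wx": 0,"wy": 0,"wz": -0.215,"tx": -0.051,"ty": -0.017,"tz": 0.14,"hand": 0},{"wx": 0,"wy": 0,"wz": -0.215,"tx": -0.051,"ty": -0.017,"tz": 0.17,"hand": 0},{"wx": 0,"wy": 0,"wz": -0.215,"tx": -0.051,"ty": -0.017,"tz": 0.2,"hand": 0},{"wx": 0,"wy": 0,"wz": -0.215,"tx": -0.051,"ty": -0.017,"tz": 0.23,"hand": 0},{"wx": 0,"wy": 0,"wz": -0.215,"tx": -0.051,"ty": -0.017,"tz": 0.26,"hand": 0},{"wx": 0,"wy": 0,"wz": -0.215,"tx": -0.051,"ty": -0.017,"tz": 0.278,"hand": 0},{"wx": 0,"wy": 0,"wz": -0.215,"tx": -0.051,"ty": -0.017,"tz": 0.285,"hand": 0},{"wx": 0,"wy": 0,"wz": -0.215,"tx": -0.051,"ty": -0.017,"tz": 0.285,"hand": 0},{"wx": 0,"wy": 0,"wz": -0.215,"tx": -0.051,"ty": -0.017,"tz": 0.285,"hand": 0}]'

```text
clock: 2.85
tool_pos: [0.4736, -0.3814, 0.0674]
tcp_rot: [3.14, 0.001, 1.786]
force: [0.8, -0.1, 0.9]
gripper_width: 1.003
grasp_force: 0.0
```

Positioned; close on the body, then lift a little.

Request:
send_rows --force 30 --targets '[{"wx": 0,"wy": 0,"wz": 0,"tx": 0,"ty": 0,"tz": 0,"hand": 255},{"wx": 0,"wy": 0,"wz": 0,"tx": 0,"ty": 0,"tz": 0,"hand": 255},{"wx": 0,"wy": 0,"wz": 0,"tx": 0,"ty": 0,"tz": 0,"hand": 255},{"wx": 0,"wy": 0,"wz": 0,"tx": 0,"ty": 0,"tz": 0,"hand": 255},{"wx": 0,"wy": 0,"wz": 0,"tx": 0,"ty": 0,"tz": 0,"hand": 255},{"wx": 0,"wy": 0,"wz": 0,"tx": 0,"ty": 0,"tz": 0,"hand": 255}]'

```text
clock: 3.6
tool_pos: [0.4727, -0.3814, 0.0667]
tcp_rot: [-3.141, 0.0, 1.785]
force: [-3.9, 0.2, 5.3]
gripper_width: 0.486
grasp_force: 33.1
```

Request:
send_rows --targets '[{"wx": 0,"wy": 0,"wz": 0,"tx": 0,"ty": 0,"tz": -0.04,"hand": 255},{"wx": 0,"wy": 0,"wz": 0,"tx": 0,"ty": 0,"tz": -0.09,"hand": 255},{"wx": 0,"wy": 0,"wz": 0,"tx": 0,"ty": 0,"tz": -0.14,"hand": 255},{"wx": 0,"wy": 0,"wz": 0,"tx": 0,"ty": 0,"tz": -0.17,"hand": 255},{"wx": 0,"wy": 0,"wz": 0.1,"tx": 0.04,"ty": 0.018,"tz": -0.17,"hand": 255},{"wx": 0,"wy": 0,"wz": 0.2,"tx": 0.085,"ty": 0.037,"tz": -0.17,"hand": 255},{"wx": 0,"wy": 0,"wz": 0.3,"tx": 0.13,"ty": 0.056,"tz": -0.17,"hand": 255},{"wx": 0,"wy": 0,"wz": 0.364,"tx": 0.165,"ty": 0.07,"tz": -0.17,"hand": 255},{"wx": 0,"wy": 0,"wz": 0.364,"tx": 0.18,"ty": 0.078,"tz": -0.17,"hand": 255},{"wx": 0,"wy": 0,"wz": 0.364,"tx": 0.18,"ty": 0.078,"tz": -0.17,"hand": 255},{"wx": 0,"wy": 0,"wz": 0.364,"tx": 0.18,"ty": 0.078,"tz": -0.17,"hand": 255}]'

```text
clock: 4.97
tool_pos: [0.5104, -0.1903, 0.2362]
tcp_rot: [-3.141, 0.001, 1.42]
force: [0.2, -0.4, -1.2]
gripper_width: 0.487
grasp_force: 32.2
```

```bash
python3 - <<'E'
from plant import bot, viewer
from h import *
s=bot.state();print(s['tool_pos'],s['tcp_rot'],s['gripper_width'])
S=viewer.camera('scene');D=viewer.camera('side')
pickle.dump((s,S,D),open('v2.pkl','wb'))
g=lambda c,x,y:cv2.resize(c['frame'][y:y+150,x:x+100,::-1],(400,600),interpolation=cv2.INTER_CUBIC)
cv2.imwrite('pics/v2.png',np.hstack([g(S,150,130),g(D,255,150)]))
E
```

```text
[ 0.51036831 -0.19031717  0.2361938 ] [-3.14143862e+00  6.16790917e-04  1.42020240e+00] 0.4871160927062387
```

View pics/v2.png

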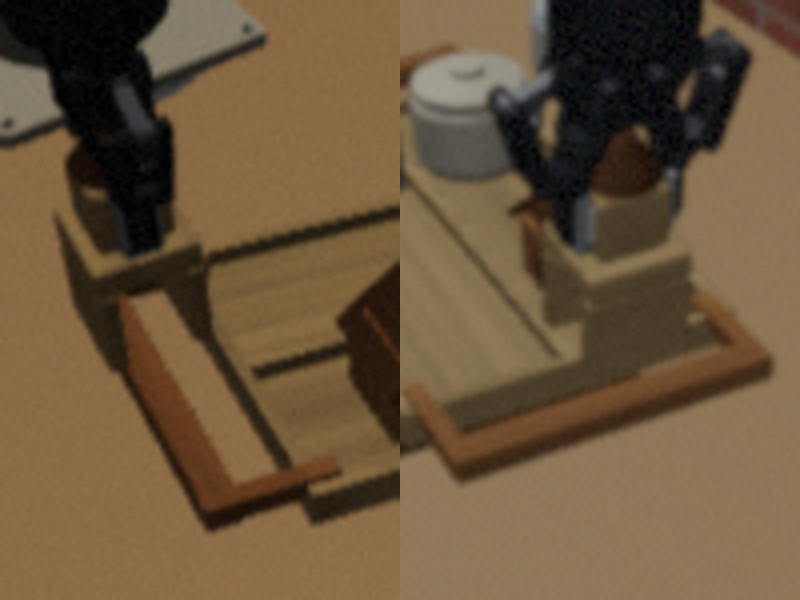

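Gnome is held square over handle_b: plate corners at scene ≈(164.5,184),(174,200),(201,190), side ≈(290,211),(301,220.5),(327.5,212).

```bash
python3 - <<'E'
from h import *
np.set_printoptions(precision=4,suppress=True)
s,S,D=pickle.load(open('v2.pkl','rb'));z=s['tool_pos'][2]+.0013
for cam,P in((S,[(164.5,183.75),(173.75,200),(201.25,190)]),(D,[(290,211.25),(301.25,220.5),(327.5,212)])):
    p=np.array([plane(cam,q,z)[:2] for q in P]);e=np.diff(p,axis=0);print(p.tolist(),np.linalg.norm(e,axis=1),np.arctan2(e[:,1],e[:,0]),'mid',(p[0]+p[2])/2)
E
```

```text
[[0.4851729113807238, -0.21663365053042472], [0.5399584918281565, -0.22473679972669228], [0.5463010367918482, -0.16718267003710208]] [0.0554 0.0579] [-0.1468  1.461 ] mid [ 0.5157 -0.1919]
[[0.4740453595017499, -0.17508885044585032], [0.47554110801406374, -0.21285503691770769], [0.5360469955735387, -0.22103391508950854]] [0.0378 0.0611] [-1.5312 -0.1344] mid [ 0.505  -0.1981]
```

Request:
send_rows --targets '[{"wx": 0,"wy": -0.1,"wz": 0,"tx": 0.011,"ty": 0,"tz": 0,"hand": 255},{"wx": 0,"wy": -0.1,"wz": 0,"tx": 0.01,"ty": 0,"tz": 0.02,"hand": 255},{"wx": 0,"wy": -0.1,"wz": 0,"tx": 0.008,"ty": 0,"tz": 0.04,"hand": 255},{"wx": 0,"wy": -0.1,"wz": 0,"tx": 0.006,"ty": 0,"tz": 0.06,"hand": 255},{"wx": 0,"wy": -0.1,"wz": 0,"tx": 0.004,"ty": 0,"tz": 0.075,"hand": 255},{"wx": 0,"wy": -0.1,"wz": 0,"tx": 0.003,"ty": 0,"tz": 0.087,"hand": 255},{"wx": 0,"wy": -0.1,"wz": 0,"tx": 0.002,"ty": 0,"tz": 0.092,"hand": 255},{"wx": 0,"wy": -0.1,"wz": 0,"tx": 0.002,"ty": 0,"tz": 0.092,"hand": 255}]'

```text
clock: 6.08
tool_pos: [0.5112, -0.1867, 0.1443]
tcp_rot: [3.142, 0.1, 1.422]
force: [-0.2, 0.6, -1.8]
gripper_width: 0.49
grasp_force: 32.2
```

Request:
send_rows --targets '[{"wx": 0,"wy": 0,"wz": 0,"tx": 0,"ty": 0,"tz": 0.002,"hand": 255},{"wx": 0,"wy": 0,"wz": 0,"tx": 0,"ty": 0,"tz": 0.004,"hand": 255},{"wx": 0,"wy": 0,"wz": 0,"tx": 0,"ty": 0,"tz": 0.004,"hand": 255}]'

```text
clock: 6.45
tool_pos: [0.5111, -0.1869, 0.1403]
tcp_rot: [3.142, 0.1, 1.422]
force: [-0.4, -0.5, -0.7]
gripper_width: 0.49
grasp_force: 32.2
```

```bash
python3 - <<'E'
from plant import bot, viewer
from h import *
D=viewer.camera('side');S=viewer.camera('scene')
g=lambda c,x,y:cv2.resize(c['frame'][y:y+150,x:x+100,::-1],(400,600),interpolation=cv2.INTER_CUBIC)
cv2.imwrite('pics/v3.png',np.hstack([g(S,150,130),g(D,255,150)]))
E
```

```text
(no output)
```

View pics/v3.png

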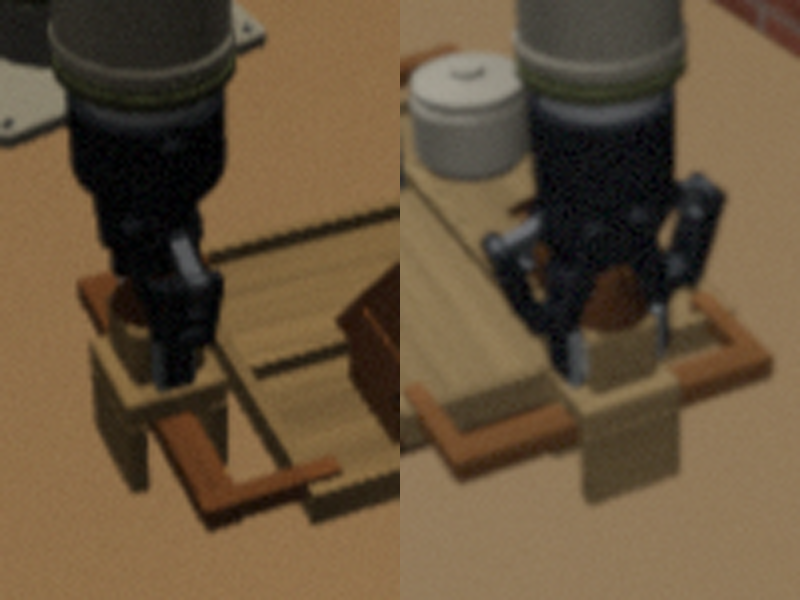

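The gnome straddles handle_b, one leg on each side (scene (115,440) and (215,420) in the crop). I'll lower it until it touches.

Request:
send_rows --targets '[{"wx": 0,"wy": 0,"wz": 0,"tx": 0,"ty": 0,"tz": 0.001,"hand": 255},{"wx": 0,"wy": 0,"wz": 0,"tx": 0,"ty": 0,"tz": 0.002,"hand": 255},{"wx": 0,"wy": 0,"wz": 0,"tx": 0,"ty": 0,"tz": 0.002,"hand": 255}]'

```text
clock: 6.92
tool_pos: [0.5112, -0.1872, 0.1385]
tcp_rot: [3.141, 0.1, 1.422]
force: [-0.6, 0.5, 1.5]
gripper_width: 0.491
grasp_force: 32.5
```

Request:
send_rows --targets '[{"wx": 0,"wy": 0,"wz": 0,"tx": 0,"ty": 0,"tz": 0,"hand": 160},{"wx": 0,"wy": 0,"wz": 0,"tx": 0,"ty": 0,"tz": 0,"hand": 80},{"wx": 0,"wy": 0,"wz": 0,"tx": 0,"ty": 0,"tz": 0,"hand": 0},{"wx": 0,"wy": 0,"wz": 0,"tx": 0,"ty": 0,"tz": 0,"hand": 0},{"wx": 0,"wy": 0,"wz": 0,"tx": 0,"ty": 0,"tz": -0.02,"hand": 0},{"wx": 0,"wy": 0,"wz": 0,"tx": 0,"ty": 0,"tz": -0.06,"hand": 0},{"wx": 0,"wy": 0,"wz": 0,"tx": 0,"ty": 0,"tz": -0.11,"hand": 0},{"wx": 0,"wy": 0.1,"wz": 0,"tx": 0,"ty": 0,"tz": -0.15,"hand": 0},{"wx": 0,"wy": 0.1,"wz": 0,"tx": 0,"ty": 0,"tz": -0.15,"hand": 0},{"wx": 0,"wy": 0.1,"wz": 0,"tx": 0,"ty": 0,"tz": -0.15,"hand": 0}]'

```text
clock: 8.18
tool_pos: [0.513, -0.1723, 0.2869]
tcp_rot: [-3.141, 0.0, 1.422]
force: [-0.1, 0.4, 0.6]
gripper_width: 1.001
grasp_force: 0.0
```

```bash
python3 - <<'E'
from plant import bot, viewer
from h import *
s=bot.state();S=viewer.camera('scene');D=viewer.camera('side');W=viewer.camera('wrist')
pickle.dump((s,S,D,W),open('v4.pkl','wb'));print(s['tool_pos'],s['tcp_rot'],s['clock'])
g=lambda c,x,y:cv2.resize(c['frame'][y:y+150,x:x+200,::-1],(400,300),interpolation=cv2.INTER_CUBIC)
cv2.imwrite('pics/v4.png',np.vstack([np.hstack([g(S,150,130),g(D,195,130)]),np.hstack([cv2.resize(W['frame'][:,:,::-1],(400,300)),g(S,230,130)])]))
E
```

```text
[ 0.51298087 -0.17232553  0.28689386] [-3.14088136e+00  4.57831340e-04  1.42150202e+00] 8.175
```

View pics/v4.png

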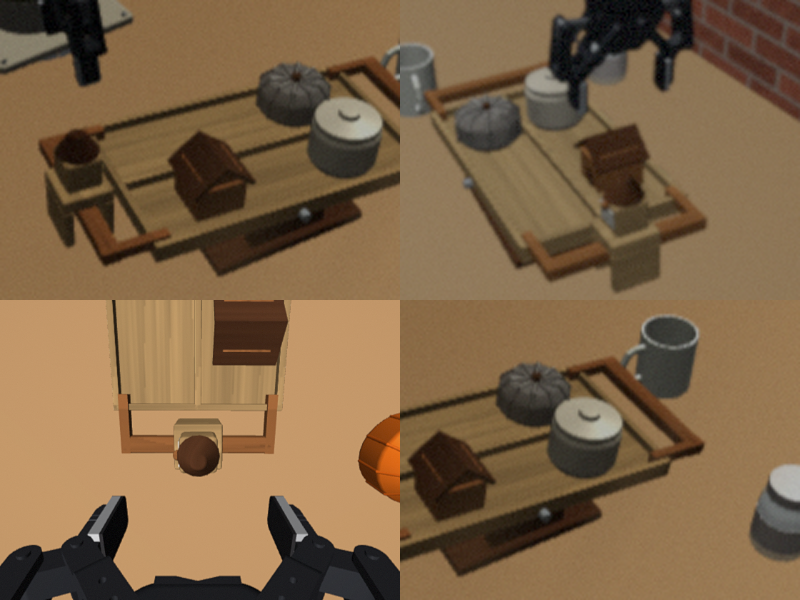

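The gnome hangs straddling handle_b and everything else is undisturbed; the pumpkin stem is at scene ≈(296,166), side ≈(238.5,179). Next I'll build a tilt meter that tracks handle points from here (tilt −0.10) and check the pumpkin's place.

```bash
cat > tilt.py <<'E'
from h import *
from scipy.optimize import least_squares
MID=np.array([.544,.030,.085]);YAW=-.150;U=rpy([0,0,YAW])
def w(p,t): return MID+U@(rpy([t,0,0])@np.asarray(p,float))   # +tilt: +y end up
def onplane(c,px,t,h):   # pixel -> tray coords on plane z=h of tray tilted t
    o,d=ray(c,px);Q=(U@rpy([t,0,0])).T;o=Q@(o-MID);d=Q@d;return o+d*(h-o[2])/d[2]
ref=pickle.load(open('v4.pkl','rb'))[1:3]
def pts(c,t=-.1,h=.016):
    m=np.zeros(c['frame'].shape[:2],np.uint8)
    for y0,y1 in((-.24,-.175),(.175,.24)):
        q=[proj(c,w((x,y,h),t)) for x,y in((-.104,y0),(.104,y0),(.104,y1),(-.104,y1))]
        cv2.fillPoly(m,[np.int32(np.round(q))],255)
    g=cv2.cvtColor(c['frame'],cv2.COLOR_RGB2GRAY);return g,cv2.goodFeaturesToTrack(g,60,.05,4,mask=m)
def tilt(now):
    out=[]
    for c,n in zip(ref,now):
        g,p=pts(c);gn=cv2.cvtColor(n['frame'],cv2.COLOR_RGB2GRAY)
        k=dict(winSize=(15,15),maxLevel=3)
        q,st,_=cv2.calcOpticalFlowPyrLK(g,gn,p,None,**k);b,s2,_=cv2.calcOpticalFlowPyrLK(gn,g,q,None,**k)
        ok=(np.linalg.norm((p-b)[:,0],axis=1)<.7)&(st[:,0]>0)&(s2[:,0]>0)
        P=[onplane(c,x,-.1,.016) for x in p[ok,0]];Z=q[ok,0]
        r=least_squares(lambda t:np.ravel([proj(c,w(a,t[0]))-z for a,z in zip(P,Z)]),[-.05],loss='soft_l1',f_scale=.5)
        e=r.fun.reshape(-1,2);out.append((round(r.x[0],4),int(ok.sum()),round(float(np.median(np.abs(e))),2)))
    return out
def look():
    from plant import bot,viewer
    s=bot.state();S,D=viewer.camera('scene'),viewer.camera('side')
    d=U.T@(np.array(s['tool_pos'])-MID)
    print('t',s['clock'],'tool in tray axes',np.round(d,4),'yaw',round(s['tcp_rot'][2],3),'tilt',tilt((S,D)),'F',np.round(s['force'],1))
    return s,S,D
E
python3 - <<'E'
from tilt import *
s,S,D,W=pickle.load(open('v4.pkl','rb'))
print(tilt((S,D)))
p,e=tri([ray(S,(296,166)),ray(D,(238.5,179))]);print('stem',p,e,'tray',(U@rpy([-.1,0,0])).T@(p-MID))
s0,d0=pickle.load(open('first.pkl','rb'))
for n,px,h in(('crock',(250,31),.074),):
    o,d=ray(d0['wrist'],px,s0);Q=(U@rpy([-.1,0,0])).T;o=Q@(o-MID);d=Q@d;print(n,o+d*(h-o[2])/d[2])
o,d=ray(d0['wrist'],(86,26),s0);Q=(U@rpy([-.1,0,0])).T;o=Q@(o-MID);d=Q@d;print('stem w',o+d*(.06-o[2])/d[2])
print('tool',U.T@(np.array(s['tool_pos'])-MID))
E
```

```text
[(np.float64(-0.1), 31, 0.0), (np.float64(-0.1), 27, 0.0)]
stem [0.50598595 0.11202713 0.14499836] [np.float64(0.003002423582014498), np.float64(0.0030024235820144533)] tray [-0.04984518  0.06905865  0.06722858]
crock [0.05224113 0.08649753 0.074     ]
stem w [-0.04845057  0.07736064  0.06      ]
tool [-0.00043567 -0.20468908  0.20189386]
```

Request:
send_rows --targets '[{"wx": 0,"wy": 0,"wz": 0,"tx": 0.06,"ty": -0.01,"tz": 0,"hand": 255},{"wx": 0,"wy": 0,"wz": 0,"tx": 0.12,"ty": -0.02,"tz": 0,"hand": 255},{"wx": 0,"wy": 0,"wz": 0,"tx": 0.18,"ty": -0.035,"tz": 0,"hand": 255},{"wx": 0,"wy": 0,"wz": 0,"tx": 0.24,"ty": -0.05,"tz": 0,"hand": 255},{"wx": 0,"wy": 0,"wz": 0,"tx": 0.3,"ty": -0.0515,"tz": 0,"hand": 255},{"wx": 0,"wy": 0,"wz": 0,"tx": 0.35,"ty": -0.0515,"tz": 0,"hand": 255},{"wx": 0,"wy": 0,"wz": 0,"tx": 0.35,"ty": -0.0515,"tz": 0,"hand": 255},{"wx": 0,"wy": 0,"wz": 0,"tx": 0.35,"ty": -0.0515,"tz": 0.05,"hand": 255},{"wx": 0,"wy": 0,"wz": 0,"tx": 0.35,"ty": -0.0515,"tz": 0.09,"hand": 255},{"wx": 0,"wy": 0,"wz": 0,"tx": 0.35,"ty": -0.0515,"tz": 0.13,"hand": 255},{"wx": 0,"wy": 0,"wz": 0,"tx": 0.35,"ty": -0.0515,"tz": 0.13,"hand": 255}]'

```text
clock: 9.7
tool_pos: [0.5123, 0.1799, 0.1546]
tcp_rot: [-3.136, 0.003, 1.421]
force: [1.4, -0.1, 0.9]
gripper_width: -0.002
grasp_force: 0.0
```

```bash
python3 -c "
from tilt import *;look()"
```

```text
t 9.7 tool in tray axes [-0.0537  0.1435  0.0696] yaw 1.421 tilt [(np.float64(-0.1), 31, 0.02), (np.float64(-0.1001), 18, 0.03)] F [ 1.4 -0.1  0.9]
```

Request:
send_rows --targets '[{"wx": 0,"wy": 0,"wz": 0,"tx": 0,"ty": 0.001,"tz": 0.03,"hand": 255},{"wx": 0,"wy": 0,"wz": 0,"tx": 0,"ty": 0.001,"tz": 0.05,"hand": 255},{"wx": 0,"wy": 0,"wz": 0,"tx": 0,"ty": 0.001,"tz": 0.06,"hand": 255},{"wx": 0,"wy": 0,"wz": 0,"tx": 0,"ty": 0.001,"tz": 0.06,"hand": 255}]'

```text
clock: 10.3
tool_pos: [0.5157, 0.1814, 0.0985]
tcp_rot: [3.141, -0.0, 1.422]
force: [0.0, -0.3, -0.0]
gripper_width: 0.001
grasp_force: 0.0
```

Request:
send_rows --targets '[{"wx": 0,"wy": 0,"wz": 0,"tx": -0.005,"ty": 0,"tz": 0,"hand": 255},{"wx": 0,"wy": 0,"wz": 0,"tx": -0.01,"ty": 0,"tz": 0,"hand": 255},{"wx": 0,"wy": 0,"wz": 0,"tx": -0.015,"ty": 0,"tz": 0,"hand": 255},{"wx": 0,"wy": 0,"wz": 0,"tx": -0.02,"ty": 0,"tz": 0,"hand": 255},{"wx": 0,"wy": 0,"wz": 0,"tx": -0.025,"ty": 0,"tz": 0,"hand": 255},{"wx": 0,"wy": 0,"wz": 0,"tx": -0.03,"ty": 0,"tz": 0,"hand": 255}]'

```text
clock: 11.05
tool_pos: [0.5127, 0.1551, 0.1003]
tcp_rot: [3.137, -0.006, 1.424]
force: [1.1, 12.2, 11.0]
gripper_width: 0.001
grasp_force: 6.2
```

```bash
python3 -c "
from tilt import *;look()"
```

```text
t 11.05 tool in tray axes [-0.0497  0.119   0.0153] yaw 1.424 tilt [(np.float64(-0.0997), 27, 0.02), (np.float64(-0.1001), 18, 0.02)] F [ 1.1 12.2 11. ]
```

Request:
send_rows --targets '[{"wx": 0,"wy": 0,"wz": 0,"tx": 0,"ty": -0.002,"tz": -0.002,"hand": 255},{"wx": 0,"wy": 0,"wz": 0,"tx": -0.005,"ty": -0.002,"tz": -0.003,"hand": 255},{"wx": 0,"wy": 0,"wz": 0,"tx": -0.01,"ty": -0.002,"tz": -0.0035,"hand": 255},{"wx": 0,"wy": 0,"wz": 0,"tx": -0.015,"ty": -0.002,"tz": -0.004,"hand": 255}]'

```text
clock: 11.65
tool_pos: [0.5069, 0.1373, 0.1021]
tcp_rot: [3.141, -0.001, 1.422]
force: [0.4, 5.3, 2.7]
gripper_width: 0.001
grasp_force: 2.9
```

```bash
cat >> tilt.py <<'E'
def pk(s,S,D,t):
    for c,n in((S,'scene'),(D,'side')):
        hsv=cv2.cvtColor(c['frame'],cv2.COLOR_RGB2HSV)
        q=np.int32([proj(c,w((x,y,.03),t)) for x,y in((-.1,-.16),(-.005,-.16),(-.005,.16),(-.1,.16))])
        m=np.zeros(hsv.shape[:2],np.uint8);cv2.fillPoly(m,[q],1)
        m&=((hsv[...,1]<50)&(hsv[...,2]>45)).astype(np.uint8)
        k=max(cv2.findContours(m,0,2)[0],key=cv2.contourArea);M=cv2.moments(k)
        print(n,'pumpkin',np.round(onplane(c,(M['m10']/M['m00'],M['m01']/M['m00']),t,.03)[:2],4),'area',M['m00'])
E
python3 -c "
from tilt import *;s,S,D,W=pickle.load(open('v4.pkl','rb'));pk(s,S,D,-.1);r=look();pk(*r,-.1)"
```

```text
scene pumpkin [-0.0566  0.0899] area 525.5
side pumpkin [-0.0538  0.078 ] area 628.5
t 11.65 tool in tray axes [-0.0527  0.1006  0.0171] yaw 1.422 tilt [(np.float64(-0.0998), 29, 0.02), (np.float64(-0.1001), 18, 0.02)] F [0.4 5.3 2.7]
scene pumpkin [-0.064   0.0488] area 506.0
side pumpkin [-0.054   0.0449] area 703.5
```

Request:
send_rows --targets '[{"wx": 0,"wy": 0,"wz": 0,"tx": -0.005,"ty": 0.001,"tz": -0.001,"hand": 255},{"wx": 0,"wy": 0,"wz": 0,"tx": -0.01,"ty": 0.001,"tz": -0.0015,"hand": 255},{"wx": 0,"wy": 0,"wz": 0,"tx": -0.015,"ty": 0.001,"tz": -0.002,"hand": 255},{"wx": 0,"wy": 0,"wz": 0,"tx": -0.02,"ty": 0.001,"tz": -0.0025,"hand": 255},{"wx": 0,"wy": 0,"wz": 0,"tx": -0.025,"ty": 0.001,"tz": -0.003,"hand": 255},{"wx": 0,"wy": 0,"wz": 0,"tx": -0.03,"ty": 0.001,"tz": -0.0035,"hand": 255},{"wx": 0,"wy": 0,"wz": 0,"tx": -0.035,"ty": 0.001,"tz": -0.004,"hand": 255},{"wx": 0,"wy": 0,"wz": 0,"tx": -0.04,"ty": 0.001,"tz": -0.0045,"hand": 255}]'

```text
clock: 12.75
tool_pos: [0.502, 0.0978, 0.1066]
tcp_rot: [3.141, -0.001, 1.422]
force: [1.7, 7.6, 4.7]
gripper_width: 0.002
grasp_force: 3.7
```

```bash
python3 -c "
from tilt import *;r=look();pk(*r,-.1)"
```

```text
t 12.75 tool in tray axes [-0.0517  0.0607  0.0216] yaw 1.422 tilt [(np.float64(-0.0861), 31, 0.09), (np.float64(-0.0851), 18, 0.14)] F [1.7 7.6 4.7]
scene pumpkin [-0.063   0.0048] area 555.5
side pumpkin [-0.0532  0.0045] area 752.0
```

Request:
send_rows --targets '[{"wx": 0,"wy": 0,"wz": 0,"tx": 0.01,"ty": 0,"tz": -0.002,"hand": 255},{"wx": 0,"wy": 0,"wz": 0,"tx": 0.01,"ty": 0,"tz": -0.002,"hand": 255},{"wx": 0,"wy": 0,"wz": 0,"tx": 0.01,"ty": 0,"tz": -0.002,"hand": 255},{"wx": 0,"wy": 0,"wz": 0,"tx": 0.01,"ty": 0,"tz": -0.002,"hand": 255},{"wx": 0,"wy": 0,"wz": 0,"tx": 0.01,"ty": 0,"tz": -0.002,"hand": 255},{"wx": 0,"wy": 0,"wz": 0,"tx": 0.01,"ty": 0,"tz": -0.002,"hand": 255}]'

```text
clock: 13.6
tool_pos: [0.5032, 0.1072, 0.1081]
tcp_rot: [3.142, 0.0, 1.422]
force: [0.4, -0.6, 0.1]
gripper_width: 0.003
grasp_force: 0.0
```

```bash
python3 -c "
from tilt import *;r=look();pk(*r,-.06)"
```

```text
t 13.6 tool in tray axes [-0.0519  0.0702  0.0231] yaw 1.422 tilt [(np.float64(-0.0821), 30, 0.12), (np.float64(-0.0831), 18, 0.17)] F [ 0.4 -0.6  0.1]
scene pumpkin [-0.0629  0.006 ] area 538.0
side pumpkin [-0.0529  0.0071] area 772.5
```

Request:
send_rows --targets '[{"wx": 0,"wy": 0,"wz": 0,"tx": -0.008,"ty": 0,"tz": 0,"hand": 255},{"wx": 0,"wy": 0,"wz": 0,"tx": -0.012,"ty": 0,"tz": -0.0005,"hand": 255},{"wx": 0,"wy": 0,"wz": 0,"tx": -0.016,"ty": 0,"tz": -0.001,"hand": 255},{"wx": 0,"wy": 0,"wz": 0,"tx": -0.02,"ty": 0,"tz": -0.0015,"hand": 255},{"wx": 0,"wy": 0,"wz": 0,"tx": -0.024,"ty": 0,"tz": -0.002,"hand": 255},{"wx": 0,"wy": 0,"wz": 0,"tx": -0.028,"ty": 0,"tz": -0.002,"hand": 255},{"wx": 0,"wy": 0,"wz": 0,"tx": -0.031,"ty": 0,"tz": -0.002,"hand": 255},{"wx": 0,"wy": 0,"wz": 0,"tx": -0.031,"ty": 0,"tz": -0.002,"hand": 255},{"wx": 0,"wy": 0,"wz": 0,"tx": -0.02,"ty": 0,"tz": -0.003,"hand": 255},{"wx": 0,"wy": 0,"wz": 0,"tx": -0.02,"ty": 0,"tz": -0.003,"hand": 255},{"wx": 0,"wy": 0,"wz": 0,"tx": -0.02,"ty": 0,"tz": -0.003,"hand": 255},{"wx": 0,"wy": 0,"wz": 0,"tx": -0.02,"ty": 0,"tz": -0.003,"hand": 255},{"wx": 0,"wy": 0,"wz": 0,"tx": -0.02,"ty": 0,"tz": -0.003,"hand": 255},{"wx": 0,"wy": 0,"wz": 0,"tx": -0.02,"ty": 0,"tz": -0.003,"hand": 255},{"wx": 0,"wy": 0,"wz": 0,"tx": -0.02,"ty": 0,"tz": -0.003,"hand": 255}]'

```text
clock: 15.58
tool_pos: [0.5002, 0.0875, 0.1111]
tcp_rot: [3.142, 0.0, 1.422]
force: [0.8, 0.1, -0.1]
gripper_width: -0.002
grasp_force: 0.0
```

```bash
python3 -c "
from tilt import *;r=look();pk(*r,-.03)"
```

```text
t 15.575 tool in tray axes [-0.0519  0.0503  0.0261] yaw 1.422 tilt [(np.float64(-0.0315), 28, 0.38), (np.float64(-0.0343), 16, 0.46)] F [ 0.8  0.1 -0.1]
scene pumpkin [-0.0621 -0.0125] area 570.5
side pumpkin [-0.0529 -0.0105] area 787.5
```

Request:
send_rows --targets '[{"wx": 0,"wy": 0,"wz": 0,"tx": -0.008,"ty": 0,"tz": 0,"hand": 255},{"wx": 0,"wy": 0,"wz": 0,"tx": -0.012,"ty": 0,"tz": 0,"hand": 255},{"wx": 0,"wy": 0,"wz": 0,"tx": -0.015,"ty": 0,"tz": 0,"hand": 255},{"wx": 0,"wy": 0,"wz": 0,"tx": -0.018,"ty": 0,"tz": 0,"hand": 255},{"wx": 0,"wy": 0,"wz": 0,"tx": -0.021,"ty": 0,"tz": 0,"hand": 255},{"wx": 0,"wy": 0,"wz": 0,"tx": -0.023,"ty": 0,"tz": 0,"hand": 255},{"wx": 0,"wy": 0,"wz": 0,"tx": -0.023,"ty": 0,"tz": 0,"hand": 255},{"wx": 0,"wy": 0,"wz": 0,"tx": -0.012,"ty": 0,"tz": -0.001,"hand": 255},{"wx": 0,"wy": 0,"wz": 0,"tx": -0.012,"ty": 0,"tz": -0.001,"hand": 255},{"wx": 0,"wy": 0,"wz": 0,"tx": -0.012,"ty": 0,"tz": -0.001,"hand": 255},{"wx": 0,"wy": 0,"wz": 0,"tx": -0.012,"ty": 0,"tz": -0.001,"hand": 255},{"wx": 0,"wy": 0,"wz": 0,"tx": -0.012,"ty": 0,"tz": -0.001,"hand": 255},{"wx": 0,"wy": 0,"wz": 0,"tx": -0.012,"ty": 0,"tz": -0.001,"hand": 255},{"wx": 0,"wy": 0,"wz": 0,"tx": -0.012,"ty": 0,"tz": -0.001,"hand": 255}]'

```text
clock: 17.42
tool_pos: [0.4984, 0.0756, 0.1121]
tcp_rot: [3.142, 0.0, 1.422]
force: [-0.2, -0.2, -0.3]
gripper_width: 0.005
grasp_force: 0.0
```

```bash
python3 -c "
from tilt import *;r=look();pk(*r,-.0)"
```

```text
t 17.425 tool in tray axes [-0.0519  0.0383  0.0271] yaw 1.422 tilt [(np.float64(-0.0065), 26, 0.45), (np.float64(-0.0089), 13, 0.59)] F [-0.2 -0.2 -0.3]
scene pumpkin [-0.0615 -0.0222] area 583.5
side pumpkin [-0.0525 -0.0211] area 816.0
```

Request:
send_rows --targets '[{"wx": 0,"wy": 0,"wz": 0,"tx": -0.008,"ty": 0,"tz": 0,"hand": 255},{"wx": 0,"wy": 0,"wz": 0,"tx": -0.011,"ty": 0,"tz": 0,"hand": 255},{"wx": 0,"wy": 0,"wz": 0,"tx": -0.013,"ty": 0,"tz": 0,"hand": 255},{"wx": 0,"wy": 0,"wz": 0,"tx": -0.014,"ty": 0,"tz": 0,"hand": 255},{"wx": 0,"wy": 0,"wz": 0,"tx": -0.014,"ty": 0,"tz": 0,"hand": 255},{"wx": 0,"wy": 0,"wz": 0,"tx": 0.0,"ty": 0,"tz": 0,"hand": 255},{"wx": 0,"wy": 0,"wz": 0,"tx": 0.0,"ty": 0,"tz": 0,"hand": 255},{"wx": 0,"wy": 0,"wz": 0,"tx": 0.0,"ty": 0,"tz": 0,"hand": 255},{"wx": 0,"wy": 0,"wz": 0,"tx": 0.0,"ty": 0,"tz": 0,"hand": 255},{"wx": 0,"wy": 0,"wz": 0,"tx": 0.0,"ty": 0,"tz": 0,"hand": 255},{"wx": 0,"wy": 0,"wz": 0,"tx": 0.0,"ty": 0,"tz": 0,"hand": 255},{"wx": 0,"wy": 0,"wz": 0,"tx": 0.0,"ty": 0,"tz": 0,"hand": 255}]'

```text
clock: 19.02
tool_pos: [0.4984, 0.0756, 0.1121]
tcp_rot: [3.141, -0.0, 1.422]
force: [0.4, 0.2, 0.2]
gripper_width: 0.001
grasp_force: 0.0
```

```bash
python3 -c "
from tilt import *;r=look();pk(*r,-.0)"
```

```text
t 19.025 tool in tray axes [-0.0519  0.0383  0.0271] yaw 1.422 tilt [(np.float64(-0.0003), 24, 0.51), (np.float64(-0.0032), 11, 0.53)] F [0.4 0.2 0.2]
scene pumpkin [-0.0608 -0.025 ] area 593.0
side pumpkin [-0.0523 -0.0233] area 821.0
```

Level within about 0.003. I'll retreat upward and recheck.

Request:
send_rows --targets '[{"wx": 0,"wy": 0,"wz": 0,"tx": 0.01,"ty": 0,"tz": -0.02,"hand": 255},{"wx": 0,"wy": 0,"wz": 0,"tx": 0.01,"ty": 0,"tz": -0.07,"hand": 255},{"wx": 0,"wy": 0,"wz": 0,"tx": 0.01,"ty": 0,"tz": -0.12,"hand": 255},{"wx": 0,"wy": 0,"wz": 0,"tx": 0.01,"ty": 0,"tz": -0.17,"hand": 255},{"wx": 0,"wy": 0,"wz": 0,"tx": -0.05,"ty": 0,"tz": -0.2,"hand": 255},{"wx": 0,"wy": 0,"wz": 0,"tx": -0.11,"ty": 0,"tz": -0.2,"hand": 255},{"wx": 0,"wy": 0,"wz": 0,"tx": -0.17,"ty": 0,"tz": -0.2,"hand": 255},{"wx": 0,"wy": 0,"wz": 0,"tx": -0.23,"ty": 0.05,"tz": -0.2,"hand": 255},{"wx": 0,"wy": 0,"wz": 0,"tx": -0.24,"ty": 0.05,"tz": -0.2,"hand": 255},{"wx": 0,"wy": 0,"wz": 0,"tx": -0.24,"ty": 0.05,"tz": -0.2,"hand": 255},{"wx": 0,"wy": 0,"wz": 0,"tx": -0.24,"ty": 0.05,"tz": -0.2,"hand": 255},{"wx": 0,"wy": 0,"wz": 0,"tx": -0.24,"ty": 0.05,"tz": -0.2,"hand": 255}]'

```text
clock: 20.62
tool_pos: [0.5122, -0.1679, 0.3123]
tcp_rot: [3.141, -0.0, 1.424]
force: [-0.2, 0.4, -0.0]
gripper_width: 0.002
grasp_force: 0.0
```

```bash
python3 -c "
from tilt import *;r=look();pk(*r,-.0)"
```

```text
t 20.625 tool in tray axes [-0.0018 -0.2004  0.2273] yaw 1.424 tilt [(np.float64(-0.0005), 25, 0.51), (np.float64(-0.0016), 14, 0.55)] F [-0.2  0.4 -0. ]
scene pumpkin [-0.0621 -0.0246] area 570.5
side pumpkin [-0.0529 -0.0287] area 766.0
```

```bash
python3 -c "
from plant import bot;print(bot.hand_in())"
```

```text
the job is handed in; nothing more can be done
None
```

The gnome hangs astride the raised-end handle, the pumpkin was slid along its lane until the tray's measured tilt was about −0.001 rad, and I handed the job in at about 20.6 s with the arm clear; no verdict came back, and I didn't re-measure the crock, house and mug after the slide.

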